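# Snap the rotor cap onto a toy helicopter

### The arm

A 6-joint arm with a two-finger parallel gripper is mounted at the origin on the work surface. World frame = base frame: x ahead of the robot, y to its left, z up, the work surface at z = 0. Lengths are in m, angles in degrees, forces in N, time in s.
With the tool pointing down it reaches from about 0.35 to 0.875 m from the base axis. Payload 4.2 kg.
Tool frame: the origin (TCP) lies midway between the tips of the shut fingers; the grasp point (between the pads) lies 19 mm behind it; z points along the fingers, y is the line along which they close (so a half turn about z gives the same grasp; the last joint's range is limited). The gripper opens to 87 mm and grips with 3 to 60 N. Pads are 19 mm wide; open, the fingers measure 117 mm over their backs; the gripper's body (75 mm by 190 mm) begins 51 mm behind the grasp point.
Start: joints at [85.749, 22.042, 0.453, 0, -68.411, -14.817], TCP at [0.204, 0.591, 0.223] pointing down, gripper open.
Joint ranges: [-179.83, 179.83], [-69.29, 118.12], [-61.27, 80.66], [-181.25, 117.63], [-171.15, -9.14], [-177.46, 177.46]. Speed limits (degrees/s): [159.86, 159.86, 180, 180, 180, 180].

### API

Orientations are given as a 3x3 rotation matrix whose columns are the frame's x, y, z axes.
In Python, from station import env gives the robot as it stands. The module is installed in compiled form; this text tells all that it offers.
- The arm moves only by the tool send_rows, never from a script. Its argument "moves" is a list of rows, each a list of 7 numbers: the shift along the tool's x, y, z in m, then the turn, a rotation vector about the tool's x, y, z in rad, then the opening in per cent of the stroke, from 0 (shut) to 100 (fully open). In form: [[x, y, z, rx, ry, rz, jaw], ...]. A call has 1 to 10 rows; each row shifts and turns the commanded pose from where the row before left it, along the tool's axes as they then stand; what a row does not reach is not made up. A row lasts 1/10 s, in which the tool goes at most 50 mm and 8.59 degrees, less where a joint would pass 70% of its speed; a pose out of reach is approached as far as the arm can. A call is refused whole if a number of a shift passes 0.05 or a number of a turn 0.15, either way. A call with a gripper value outside its range is refused whole. The fingers move at their own pace and stop on an object; "force" is the grip in N (left out, the last holds). Time passes only in rows, so rows that do not move let the fingers close. It gives the time, the measured TCP pose, the force, the opening and the grip force at its end, in the units of the state.
- env.state(): the state, without advancing time (a new reading comes with each control period).
- env.snapshot(name): name is "side" or "top" or "wrist"; returns a dict with "frame" (384x512x3 uint8, red, green, blue), "fovy" (degrees; the focal length in pixels is half the picture's height over the tangent of half this angle, whatever the lens; pixels are square), "cx", "cy" (the principal point, pixels), "xyz" and "attitude" of the camera in the world. Camera axes: x right, y up, looking along -z (the intrinsics and any distortion apply to the point x, -y, -z); pixel columns grow to the right and rows downward; lengths in m; the calibration is good to about 2 mm. The wrist camera is an equidistant fisheye: a pixel r from the principal point sees the ray r / f radians off the axis. A picture is of the moment at which its call begins. There is no depth.
- env.finish_job(): hands the job in; it is judged then, once.
The state is a dict: "time": time; "q": joint angles; "dq": joint speeds; "joint_torque": joint torques, N m; "position": TCP position; "eef_rot": TCP orientation; "wrist_force": force on the tool from outside, world axes, zero at the start; "moment": the same for the moment, N m; "gripper_width": finger opening in m; "gripper_force": force on a finger pad.
Only numpy, scipy, OpenCV 4.12 (cv2) and the standard library are available. Lean on these libraries where they do the work, as an engineer would, in place of code of your own. Each camera call takes 0.05 s, during which the arm holds its last target. There are 200 camera calls.

### The job

Finish the rotor of the display helicopter: lay the loose rotor blade over the stud on the mast, flat on top of the blade that is already there and square across it, and then put the domed snap cap on the stud and press it straight down past the click until it sits fully home on the blade. Do not let go after the click: keep pressing down firmly on the cap, with roughly 10 N, and finish while your gripper is still pressing. Leave the toy truck, the boxed car and the tape roll where they are.

Things in the scene. Friction and masses are not known exactly. Their poses are not given: they have to be found in the camera images.
- mast_seat (a point): Toy helicopter, 290 mm long, screwed to a wooden plinth fixed to the counter: it does not give way. This point: centre of the flat top of its mast collar (dia 36 mm), where the rotor blades lie, 150 mm above the counter. x points to the tail, z up. Only the post and stud stand higher: a round post, dia 16 mm, rises 18.5 mm from the seat and carries both blades, with the snap stud on it.
- stud_tip (a point): Rounded tip of the snap stud, on the mast axis, 34 mm above the seat. The stud is a bulb of four slippery, springy prongs, dia 16 mm at its widest, 28 mm above the seat; it is what the cap snaps over. Same axes as the seat.
- lower_blade_mid (a point): Centre of the loose rotor blade that already lies on the seat, threaded on the post: a slat 200 x 36 x 10 mm with round ends and a 20 mm round hole through its middle; 5 mm above its underside. x along its length, z up; either end is the same. Its top is 10 mm above the seat.
- blade_mid (a point): Centre of the second rotor blade, loose on the counter: the same slat, 200 mm long (x), 36 mm wide (y), 10 mm thick (z), with a 20 mm hole; the point is in the middle of the hole, 5 mm above the underside. About 55 g. Once on, its underside rests on the lower blade, its centre 15 mm above the seat.
- cap_mid (a point): Centre of the snap cap, standing mouth down on the counter: round, dia 34 mm, 34 mm high, domed top with a flat middle; the point is on its axis, 17 mm above the rim. About 25 g. Its mouth is 12.4 mm wide, with an inner lip 2.5 mm thick; above that it is hollow, dia 20 mm, up to 18 mm from the rim.
- cap: The snap cap; origin at the middle of its rim, z out of the dome. Set on the stud its rim rests 12 mm above home. Pushing on takes up to about 9 N; about 6 mm above home the lip passes the bulb and the force drops away: the click. The springy bulb even draws the cap down with some N, until the rim stops hard on the upper blade: home, cap centre 37 mm above the seat.
- lower_blade: the lower blade (origin at the middle of its underside, axes as above)
- blade: the second blade (origin at the middle of its underside, axes as above)
- dump_truck: bystander: toy dump truck, 150 x 95 x 82 mm, standing on its wheels (origin at the middle below)
- boxed_car: bystander: white carton with a toy car in its window, 200 x 100 x 130 mm (origin at the middle of its underside)
- tape_roll: bystander: roll of packing tape, dia 100 mm, 48 mm high, lying flat (origin at the middle of its underside)

How it is judged (in metres and radians):
On the way, in this order (a step that is already met when the one before it is completed fails the run):
1. the second blade lies over the stud on the lower blade, flat and square across it (z of blade_mid in the frame of mast_seat between 0.013 and 0.017 m and horizontal distance between blade_mid and mast_seat below 0.004 m and angle between blade's own z axis and vertical below 0.06 rad and angle between the x axis of blade and the x axis of lower_blade, either way round above 1.36 rad), for 0.2 s.
2. the cap has clicked over the stud and sits home on the upper blade (z of cap_mid in the frame of mast_seat below 0.0385 m and horizontal distance between cap_mid and mast_seat below 0.003 m and angle between cap's own z axis and vertical below 0.08 rad), for 0.2 s.
At the end, for the whole second after the job is handed in: Both blades lie flat on the mast (within 4 mm of its axis), square across each other within 12 degrees; the cap is home on the upper blade (height within 1.5 mm, axis within 3 mm, tilt under 4.5 degrees); through the last second the gripper still presses it onto the blade with over 4 N (all of step 2 and z of lower_blade_mid in the frame of mast_seat below 0.007 m and horizontal distance between each of lower_blade_mid, blade_mid and mast_seat below 0.004 m and z of blade_mid in the frame of mast_seat between 0.013 and 0.017 m and angle between the x axis of blade and the x axis of lower_blade, either way round above 1.36 rad and contact force between the fingers and cap above 2 N and contact force between cap and blade above 4 N); the arm keeps its last pose, push and grip.
It fails at once if the dump truck is pushed out of its place (15 mm) (distance of dump_truck from where it was at the start of the episode above 0.015 m).
It fails at once if the boxed car is pushed out of its place (15 mm) (distance of boxed_car from where it was at the start of the episode above 0.015 m).
It fails at once if the tape roll is pushed out of its place (15 mm) (distance of tape_roll from where it was at the start of the episode above 0.015 m).
It also fails if it takes over 67 s, if anything falls off the work surface, if the arm or the gripper's body presses on something with over 40 N, if the wrist force passes 120 N, or if a joint passes its speed limit or range.

## Working session

There is one attempt and no reset: what is moved stays moved. The work goes in short steps, Python scripts to look and compute and a tool call to move; the robot and the scene stay as the last step left them, time stands still between calls to the robot, and variables do not carry over. Pictures are saved under pics/ and viewed, at most 12 in all, crops included, and the job is handed in when it is done.

Besides the shell and the picture viewer there is one more tool, called after "Emit:" as name([rows], argument=value, ...), one row to a line, values as JSON. send_rows: Moves the arm, as the interface text tells. Its arguments: {"type":"object","properties":{"moves":{"type":"array","items":{"type":"array","items":{"type":"number"}}},"force":{"type":"number"}},"required":["moves"]}

```bash
mkdir -p pics
cat > h.py <<'E'
import numpy as np, cv2
from station import env
def snap(n,save=None):
    s=env.snapshot(n)
    if save: cv2.imwrite('pics/'+save,cv2.cvtColor(s['frame'],cv2.COLOR_RGB2BGR))
    s['f']=192/np.tan(np.radians(s['fovy'])/2); s['n']=n
    return s
def ray(s,u,v):
    a=np.array([u-s['cx'],v-s['cy']],float)/s['f']
    if s['n']=='wrist':
        r=np.hypot(*a)+1e-12; d=np.array([a[0]/r*np.sin(r),-a[1]/r*np.sin(r),-np.cos(r)])
    else: d=np.array([a[0],-a[1],-1.])
    return np.array(s['xyz']),np.array(s['attitude']).reshape(3,3)@(d/np.linalg.norm(d))
def plane(s,u,v,z):
    o,d=ray(s,u,v); return o+d*(z-o[2])/d[2]
def proj(s,p):
    c=np.array(s['attitude']).reshape(3,3).T@(np.array(p)-s['xyz'])
    x,y,z=c[0],-c[1],-c[2]
    if s['n']=='wrist':
        r=np.hypot(x,y); k=np.arctan2(r,z)/(r+1e-12)
    else: k=1/z
    return np.array([s['cx']+s['f']*x*k,s['cy']+s['f']*y*k])
E
python3 - <<'E'
from h import *
print(env.state())
for n in ['side','top','wrist']:
    s=snap(n,n+'0.png'); print(n,s['fovy'],s['cx'],s['cy'],s['xyz'],np.round(s['attitude'],4).tolist(),[k for k in s])
a=[cv2.imread(f'pics/{n}0.png') for n in ['top','side']]
E
```

```text
{'time': 0.0, 'q': array([ 8.57490263e+01,  2.20911279e+01,  3.79451749e-01, -2.89007972e-02,
       -6.84126495e+01, -1.48170376e+01]), 'dq': array([ 0.05550803, -0.05150456, -0.01498522, -0.15916092, -0.06249349,
       -0.06251875]), 'joint_torque': array([-7.50345625e-04, -3.90666068e+01,  1.87408000e+01,  4.21989128e+00,
        1.10255083e-02, -1.88803856e-04]), 'position': array([0.20396132, 0.59013435, 0.22145375]), 'eef_rot': array([[ 9.45070674e-01, -3.26865454e-01, -6.28583828e-04],
       [-3.26866043e-01, -9.45068282e-01, -2.12911044e-03],
       [ 1.01878012e-04,  2.21762255e-03, -9.99997536e-01]]), 'wrist_force': array([ 0.95826451,  0.53502282, -0.2927641 ]), 'moment': array([0.02858216, 0.03601433, 0.04290006]), 'gripper_force': 0.0, 'gripper_width': 0.08713589938493109}
side 57.3587738161584 257.48115371654774 186.90760027051306 [ 0.34830266 -0.8054884   0.76145939] [[0.9944, 0.0438, -0.0959], [-0.103, 0.5953, -0.7969], [0.0222, 0.8023, 0.5965]] ['frame', 'fovy', 'cx', 'cy', 'xyz', 'attitude', 'f', 'n']
top 49.59032278310959 248.79438088511455 188.29679455494892 [0.22836129 0.00924782 1.19699513] [[-0.0808, 0.9759, -0.2028], [-0.9967, -0.0784, 0.0199], [0.0035, 0.2037, 0.979]] ['frame', 'fovy', 'cx', 'cy', 'xyz', 'attitude', 'f', 'n']
wrist 65.70646984690485 253.65495305060503 194.22521653032538 [0.28410314 0.56337445 0.38386997] [[-0.3273, 0.8991, 0.2909], [-0.9449, -0.3117, -0.0999], [0.0009, -0.3075, 0.9515]] ['frame', 'fovy', 'cx', 'cy', 'xyz', 'attitude', 'f', 'n']
```

View pics/top0.png

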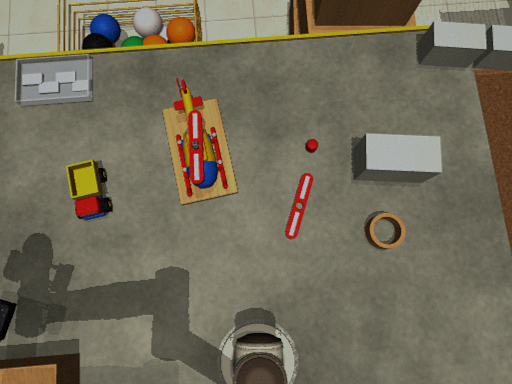

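View pics/side0.png

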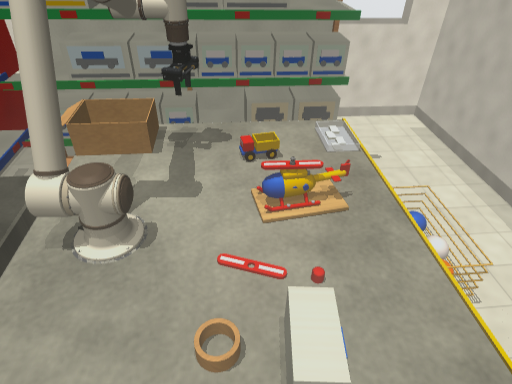

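View pics/wrist0.png

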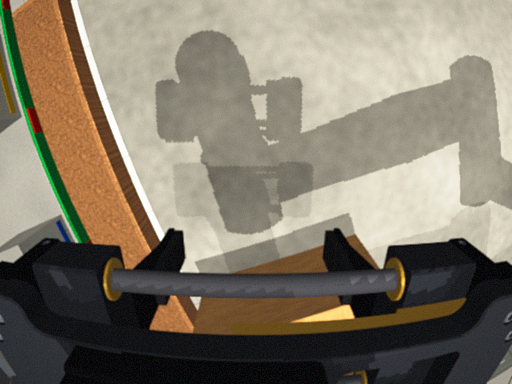

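Top: the helicopter with its lower blade is at about (196,150), the loose blade at (300,206), the cap at (312,145), the truck at (88,190), the carton at (400,158) and the tape at (386,230). Side: the blade is at (252,266), the cap at (318,274) and the lower blade at (292,164). The wrist view shows only the counter and shadow so far.

Run:
```python
from h import *
def blobs(s,box,zt):
    x0,y0,x1,y1=box
    f=s['frame'][y0:y1,x0:x1].astype(int)
    m=((f[...,0]>110)&(f[...,1]<80)&(f[...,2]<80)).astype(np.uint8)
    m=cv2.morphologyEx(m,cv2.MORPH_CLOSE,np.ones((3,3)))
    cs,_=cv2.findContours(m,cv2.RETR_EXTERNAL,cv2.CHAIN_APPROX_NONE)
    c=max(cs,key=cv2.contourArea); (cx,cy),wh,a=cv2.minAreaRect(c)
    pts=cv2.boxPoints(((cx,cy),wh,a)); 
    u,v=cx+x0,cy+y0
    P=np.array([plane(s,p[0]+x0,p[1]+y0,zt)[:2] for p in pts])
    e=[P[1]-P[0],P[2]-P[1]]; L=max(e,key=np.linalg.norm)
    print(s['n'],(round(u,1),round(v,1)),'ctr',plane(s,u,v,zt).round(4),'len',np.linalg.norm(e,axis=1).round(3),'ang',np.degrees(np.arctan2(L[1],L[0])).round(1))
t=snap('top');sd=snap('side')
print('loose');blobs(t,(270,160,335,250),.01);blobs(sd,(205,245,296,285),.01)
print('cap');blobs(t,(300,132,330,160),.03);blobs(sd,(300,260,335,290),.02)
print('low');blobs(t,(188,108,205,186),.16);blobs(sd,(255,155,328,172),.16)
```

```text
loose
top (298.7, 205.6) ctr [ 0.4118 -0.1547  0.01  ] len [0.2   0.037] ang -21.8
side (251.5, 265.8) ctr [ 0.4152 -0.1627  0.01  ] len [0.042 0.202] ang -22.5
cap
top (312.3, 143.8) ctr [ 0.5882 -0.2109  0.03  ] len [0.028 0.029] ang -141.9
side (317.5, 274.6) ctr [ 0.5866 -0.216   0.02  ] len [0.053 0.033] ang 69.7
low
top (196.0, 146.5) ctr [0.5648 0.1161 0.16  ] len [0.209 0.042] ang -2.9
side (291.5, 165.0) ctr [0.5638 0.1052 0.16  ] len [0.196 0.047] ang -3.9
```

Run:
```python
from h import *
s=snap('wrist'); st=env.state(); R=st['eef_rot']; p=st['position']
for x in (0,.03,.06,.1):
  print(x,[proj(s,p+R@[x,0,z]).round(0).tolist() for z in (0,.05,.1,.2,.3)])
A=np.array(s['attitude']).reshape(3,3)
print((R.T@A).round(4).tolist(), R.T@(np.array(s['xyz'])-p))
```

```text
0 [[255.0, 244.0], [255.0, 214.0], [254.0, 194.0], [254.0, 169.0], [254.0, 155.0]]
0.03 [[255.0, 198.0], [255.0, 176.0], [254.0, 162.0], [254.0, 146.0], [254.0, 136.0]]
0.06 [[255.0, 146.0], [255.0, 135.0], [254.0, 129.0], [254.0, 121.0], [254.0, 117.0]]
0.1 [[255.0, 73.0], [255.0, 80.0], [254.0, 84.0], [254.0, 89.0], [254.0, 91.0]]
[[-0.0005, 0.9515, 0.3076], [1.0, 0.0002, 0.0009], [0.0008, 0.3076, -0.9515]] [ 0.08451229 -0.00047209 -0.16215993]
```

Emit:
send_rows([
  [0.025,0.035,-0.01,0,0,0,100],
  [0.03,0.045,-0.01,0,0,0,100],
  [0.03,0.045,-0.01,0,0,0,100],
  [0.03,0.045,0,0,0,0,100],
  [0.03,0.045,0,0,0,0,100],
  [0.03,0.045,0,0,0,0,100],
  [0.03,0.045,0,0,0,0,100],
  [0.03,0.045,0,0,0,0,100],
])

```text
time: 1.1
position: [0.3042, 0.2104, 0.251]
eef_rot: [[0.945, -0.326, 0.001], [-0.326, -0.945, 0.001], [0.0, -0.001, -1.0]]
wrist_force: [1.2, 0.6, 0.2]
gripper_width: 0.0871
gripper_force: 0.0
```

Emit:
send_rows([
  [0.035,0.02,0,0,0,0,100],
  [0.035,0.02,0,0,0,0,100],
  [0.033,0.034,0,0,0,0,100],
  [0.02,0.034,0,0,0,0,100],
  [0.02,0.034,0,0,0,0,100],
  [0.02,0.034,0,0,0,0,100],
  [0.02,0.034,0,0,0,0,100],
  [0.02,0.034,0,0,0,0,100],
  [0.01,0.034,0,0,0,0,100],
  [0.01,0.034,0,0,0,0.055,100],
])

```text
time: 2.1
position: [0.4129, -0.1569, 0.2508]
eef_rot: [[0.925, -0.38, 0.0], [-0.38, -0.925, 0.0], [0.0, -0.0, -1.0]]
wrist_force: [0.6, 0.3, 0.0]
gripper_width: 0.087
gripper_force: 0.0
```

Emit:
send_rows([
  [0,0,0.03,0,0,0,100],
  [0,0,0.03,0,0,0,100],
  [0,0,0.03,0,0,0,100],
  [0,0,0,0,0,0,100],
])

```text
time: 2.5
position: [0.4099, -0.1552, 0.1574]
eef_rot: [[0.925, -0.379, -0.009], [-0.379, -0.925, 0.001], [-0.009, 0.002, -1.0]]
wrist_force: [-0.3, -0.2, -0.5]
gripper_width: 0.087
gripper_force: 0.0
```

```bash
cat > look.py <<'E'
from h import *
import sys
s=snap('wrist',sys.argv[1]); st=env.state(); print(st['time'],st['position'].round(4),np.degrees(np.arctan2(st['eef_rot'][1,0],st['eef_rot'][0,0])).round(2),st['q'].round(0))
E
python3 look.py w1.png
```

```text
2.55 [ 0.412  -0.1555  0.1598] -22.22 [  1.   8. -29.   0. -53.  67.]
```

View pics/w1.png

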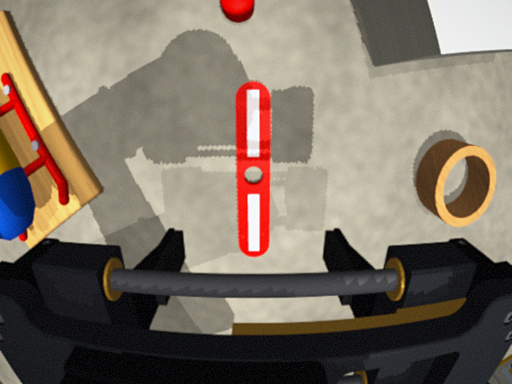

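The blade is seen whole, nearly upright in the image, with its hole at about (253,174). The cap shows at (238,5) and the tape roll at (465,184).

```bash
cat > blade.py <<'E'
from h import *
s=snap('wrist'); st=env.state(); R=st['eef_rot']; p=st['position']
f=s['frame'].astype(int)
sub=f[60:270,200:310]
m=((sub[...,0]>sub[...,1]*2)&(sub[...,0]>sub[...,2]*2)&(sub[...,0]>70)).astype(np.uint8)
cs,_=cv2.findContours(cv2.morphologyEx(m,cv2.MORPH_CLOSE,np.ones((3,3))),cv2.RETR_EXTERNAL,cv2.CHAIN_APPROX_NONE)
c=max(cs,key=cv2.contourArea)[:,0]+[200,60]
P=np.array([(R.T@(plane(s,u,v,.01)-p))[:2] for u,v in c])
r=cv2.minAreaRect((P*1000).astype(np.float32)); print('tool frame mm',r)
# hole: non-red, non-white contour near (253,174)
cs,_=cv2.findContours(1-m,cv2.RETR_LIST,cv2.CHAIN_APPROX_NONE)
for k in cs:
    e=k[:,0]+[200,60]; (u,v),rad=cv2.minEnclosingCircle(e.astype(np.float32))
    if 4<rad<16: print('hole',(u,v),rad,((R.T@(plane(s,u,v,.01)-p))*1000).round(1))
print(st['position'],R.round(4).tolist())
E
python3 blade.py
```

```text
tool frame mm ((1.258697509765625, -0.2769794464111328), (198.61387634277344, 36.37451934814453), 0.02177407220005989)
hole (253.5, 176.0) 8.732224464416504 [  2.3  -0.4 151.3]
[ 0.41349892 -0.15553821  0.16131325] [[0.926, -0.3776, -0.0001], [-0.3776, -0.926, -0.0007], [0.0002, 0.0007, -1.0]]
```

Emit:
send_rows([
  [0.001,0,0.03,0,0,0,100],
  [0,0,0.03,0,0,0,100],
  [0,0,0.03,0,0,0,100],
  [0,0,0.03,0,0,0,100],
  [0,0,0.02,0,0,0,100],
  [0,0,0.01,0,0,0,100],
  [0,0,0.005,0,0,0,100],
  [0,0,0,0,0,0,100],
  [0,0,0,0,0,0,100],
])

```text
time: 3.5
position: [0.4152, -0.1557, 0.0068]
eef_rot: [[0.926, -0.378, 0.003], [-0.378, -0.926, -0.0], [0.002, -0.001, -1.0]]
wrist_force: [0.5, -0.4, 0.1]
gripper_width: 0.0871
gripper_force: 0.0
```

```bash
python3 blade.py
```

```text
tool frame mm ((41.46632385253906, 0.37590789794921875), (36.26081848144531, 115.54841613769531), 89.90290832519531)
hole (255.5, 242.5) 15.572511672973633 [ 2.7  0.4 -3.2]
[ 0.41511826 -0.15571932  0.0068288 ] [[0.9259, -0.3778, 0.0027], [-0.3778, -0.9259, -0.0001], [0.0025, -0.0009, -1.0]]
```

Emit:
send_rows([
  [0,0,0.004,0,0,0,100],
  [0,0,0,0,0,0,60],
  [0,0,0,0,0,0,30],
  [0,0,0,0,0,0,20],
  [0,0,0,0,0,0,20],
  [0,0,0,0,0,0,20],
  [0,0,0,0,0,0,20],
  [0,0,0,0,0,0,20],
], force=30)

```text
time: 4.35
position: [0.414, -0.1557, 0.0017]
eef_rot: [[0.926, -0.378, -0.0], [-0.378, -0.926, -0.0], [-0.0, 0.0, -1.0]]
wrist_force: [-0.1, -0.9, -0.4]
gripper_width: 0.039
gripper_force: 0.0
```

Emit:
send_rows([
  [0,0,0,0,0,0,20],
  [0,0,0,0,0,0,20],
  [0,0,0,0,0,0,20],
])

```text
time: 4.65
position: [0.414, -0.1557, 0.0017]
eef_rot: [[0.926, -0.378, -0.0], [-0.378, -0.926, -0.0], [-0.0, 0.0, -1.0]]
wrist_force: [-0.5, 0.1, 0.8]
gripper_width: 0.0352
gripper_force: 30.0
```

Emit:
send_rows([
  [0,0,-0.02,0,0,0,20],
  [0,0,-0.025,0,0,0.043,20],
  [0,0,-0.025,0,0,0.15,20],
  [0,0,-0.025,0,0,0.15,20],
  [0,0,-0.025,0,0,0.15,20],
  [0,0,-0.025,0,0,0.15,20],
  [0,0,-0.025,0,0,0.15,20],
  [0,0,-0.025,0,0,0.15,20],
  [0,0,-0.025,0,0,0.15,20],
  [0,0,-0.02,0,0,0.15,20],
], force=45)

```text
time: 5.65
position: [0.414, -0.1557, 0.2431]
eef_rot: [[-0.066, -0.998, 0.001], [-0.998, 0.066, 0.0], [-0.0, -0.001, -1.0]]
wrist_force: [0.6, 0.4, -1.2]
gripper_width: 0.0353
gripper_force: 45.0
```

Emit:
send_rows([
  [-0.036,-0.0215,0,0,0,0,20],
  [-0.036,-0.0215,0,0,0,0,20],
  [-0.036,-0.0215,0,0,0,0,20],
  [-0.036,-0.0215,0,0,0,0,20],
  [-0.036,-0.0215,0,0,0,0,20],
  [-0.036,-0.0215,0,0,0,0,20],
  [-0.036,-0.0215,0,0,0,0,20],
  [-0.036,-0.0215,0,0,0,0,20],
  [-0.036,-0.022,0,0,0,0,20],
  [0,0,0,0,0,0,20],
])

```text
time: 6.65
position: [0.6288, 0.1599, 0.2393]
eef_rot: [[-0.057, -0.998, -0.001], [-0.998, 0.057, -0.0], [0.0, 0.001, -1.0]]
wrist_force: [-1.1, 0.2, -1.0]
gripper_width: 0.0352
gripper_force: 45.0
```

Emit:
send_rows([
  [0,0,0,0,0,0,20],
  [0,0,0,0,0,0,20],
  [0,0,0,0,0,0,20],
])

```text
time: 6.95
position: [0.6266, 0.155, 0.2422]
eef_rot: [[-0.061, -0.998, 0.0], [-0.998, 0.061, 0.0], [-0.0, -0.0, -1.0]]
wrist_force: [0.6, 0.1, -0.8]
gripper_width: 0.0353
gripper_force: 45.0
```

```bash
python3 look.py w2.png
```

```text
7.0 [0.6267 0.155  0.2423] -93.5 [ 28.  23.   5.  -0. -72. -32.]
```

View pics/w2.png

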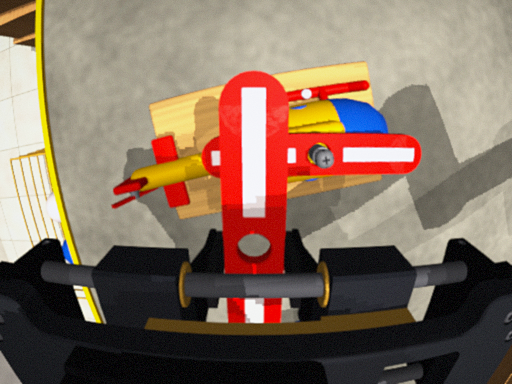

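The held blade's hole is at about (254,244), and the stud tip, a grey disc with a cross, is at about (325,158). The lower blade runs from (205,158) to (420,154). I'll enlarge the stud.

Run:
```python
import cv2,numpy as np
i=cv2.imread('pics/w2.png')
a=cv2.resize(i[135:180,290:350],None,fx=8,fy=8,interpolation=cv2.INTER_CUBIC)
b=cv2.resize(i[220:265,224:284],None,fx=8,fy=8,interpolation=cv2.INTER_CUBIC)[:,:]
cv2.imwrite('pics/c2.png',cv2.resize(np.hstack([a,b]),(800,300)))
```

```text
(no output)
```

View pics/c2.png

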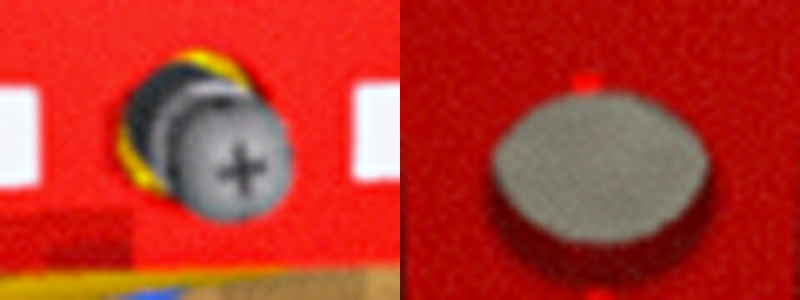

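```bash
cat > stud.py <<'E'
from h import *
s=snap('wrist'); st=env.state(); R=st['eef_rot']; p=st['position']
T=lambda q:((R.T@(q-p))*1000).round(1)
print(p.round(4),np.degrees(np.arctan2(R[1,0],R[0,0])).round(2))
if __name__=='__main__':
    print('tip',plane(s,326.3,160.2,.184).round(4),T(plane(s,326.3,160.2,.184)))
    print('bulb',plane(s,324.8,158.5,.178).round(4),T(plane(s,324.8,158.5,.178)))
    print('hole',T(plane(s,254.1,248.1,p[2]+.0083)))
    # expected outline end of held blade (top at +100mm)
    print('blade end px if centred',proj(s,p+R@[.1,0,-.0083]),'side px',proj(s,p+R@[.05,.018,-.0083]),proj(s,p+R@[.05,-.018,-.0083]))
    f=s['frame'].astype(int); m=((f[...,0]>1.7*f[...,1])&(f[...,0]>1.7*f[...,2])&(f[...,0]>120))
    print('end row',[int(np.argmax(m[50:110,c])+50) for c in (248,252,256)])
    r=int(proj(s,p+R@[.08,0,-.0083])[1]);row=np.where(m[r,200:300])[0]+200; print(r,row.min(),row.max(),proj(s,p+R@[.08,0.018,-.0083]),proj(s,p+R@[.08,-0.018,-.0083]))
    # lower blade edges, right part (columns 345..405), vertical extents
    U=[];D=[]
    for c in range(345,400,3):
        k=np.where(m[130:185,c])[0]+130; U.append(plane(s,c,k.min(),.16)[:2]);D.append(plane(s,c,k.max(),.16)[:2])
    for e in (U,D):
        vx,vy,x,y=cv2.fitLine(np.array(e,np.float32),cv2.DIST_HUBER,0,.001,.001).ravel(); print('low ang',np.degrees(np.arctan2(vy,vx)).round(2),'y at .565',y+(0.565-x)*vy/vx)
E
python3 stud.py
```

```text
[0.6268 0.1551 0.2424] -93.5
tip [0.568  0.1182 0.184 ] [40.5 56.4 58.3]
bulb [0.5678 0.118  0.178 ] [40.6 56.6 64.3]
hole [ 1.4  0.6 -8.3]
blade end px if centred [252.80637132  71.082453  ] side px [286.72771668 166.55776122] [219.06954502 166.61495539]
end row [71, 71, 71]
109 218 288 [287.90152261 109.94951058] [217.7831095  110.02155641]
low ang -1.6 y at .565 0.099624164
low ang -2.02 y at .565 0.13577251
```

Emit:
send_rows([
  [0.01,0.015,0,0,0,-0.02,20],
  [0.02,0.025,0,0,0,0,20],
  [0.01,0.015,0,0,0,0,20],
  [0,0,0.02,0,0,0,20],
  [0,0,0.02,0,0,0,20],
  [0,0,0.01,0,0,0,20],
  [0,0,0,0,0,0,20],
  [0,0,0,0,0,0,20],
  [0,0,0,0,0,0,20],
])

```text
time: 7.95
position: [0.5711, 0.1188, 0.1929]
eef_rot: [[-0.04, -0.999, 0.002], [-0.999, 0.04, 0.001], [-0.001, -0.002, -1.0]]
wrist_force: [0.3, -0.3, -0.3]
gripper_width: 0.0351
gripper_force: 45.0
```

Run:
```python
from h import *
s=snap('wrist','w3.png'); st=env.state(); R=st['eef_rot']; p=st['position']; print(p.round(4),np.degrees(np.arctan2(R[1,0],R[0,0])).round(2))
S=np.array([.568,.1181,.184]); print(((R.T@(S-p))*1000).round(1),proj(s,S))
i=cv2.imread('pics/w3.png'); cv2.imwrite('pics/c3.png',cv2.resize(i[215:275,214:294],None,fx=8,fy=8,interpolation=cv2.INTER_CUBIC))
```

```text
[0.571  0.1188 0.1928] -92.29
[0.9 3.  8.8] [258.11124995 236.01003439]
```

View pics/c3.png

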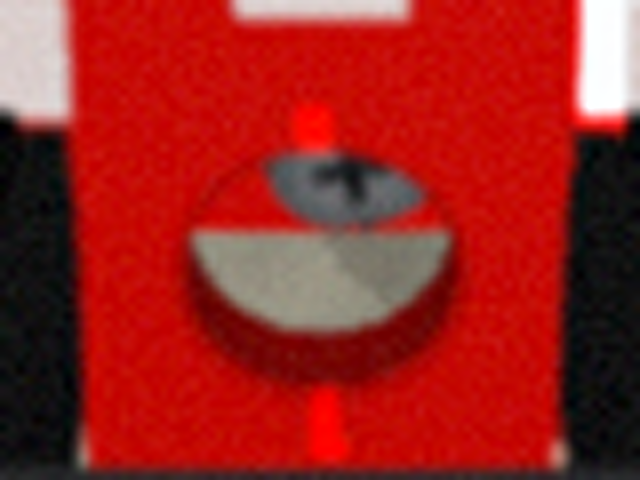

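Through the hole the stud's cross shows at (257.1,237.2), and the rim centre is at about (254.6,248.4). I'll compute the remaining shift.

Run:
```python
from h import *
s=snap('wrist'); st=env.state(); R=st['eef_rot']; p=st['position']
T=lambda q:((R.T@(q-p))*1000).round(1)
print(p.round(4),T(plane(s,257.1,237.2,.184)),T(plane(s,254.6,248.4,p[2]+.0083)),T(plane(s,254.6,233.7,p[2]+.0083)),T(plane(s,254.6,263.1,p[2]+.0083)))
```

```text
[0.5709 0.1188 0.1926] [0.  2.4 8.6] [ 1.   0.7 -8.3] [10.6  0.7 -8.3] [-9.1  0.7 -8.3]
```

Emit:
send_rows([
  [-0.0006,0.0018,0,0,0,0,20],
  [0,0,0.005,0,0,0,20],
  [0,0,0.005,0,0,0,20],
  [0,0,0.005,0,0,0,20],
  [0,0,0.005,0,0,0,20],
  [0,0,0.005,0,0,0,20],
  [0,0,0,0,0,0,20],
])

```text
time: 8.75
position: [0.5681, 0.1191, 0.1656]
eef_rot: [[-0.04, -0.999, -0.002], [-0.999, 0.04, -0.001], [0.001, 0.002, -1.0]]
wrist_force: [0.7, 0.4, -0.1]
gripper_width: 0.0353
gripper_force: 45.0
```

Emit:
send_rows([
  [0,0,0.003,0,0,0,20],
  [0,0,0.001,0,0,0,20],
  [0,0,0,0,0,0,20],
])

```text
time: 9.05
position: [0.5686, 0.1193, 0.1626]
eef_rot: [[-0.04, -0.999, -0.0], [-0.999, 0.04, -0.0], [0.0, 0.0, -1.0]]
wrist_force: [0.9, 0.3, 0.3]
gripper_width: 0.0351
gripper_force: 45.0
```

Emit:
send_rows([
  [0,0,0.001,0,0,0,20],
  [0,0,0,0,0,0,20],
])

```text
time: 9.25
position: [0.5687, 0.1193, 0.1618]
eef_rot: [[-0.04, -0.999, 0.0], [-0.999, 0.04, 0.0], [-0.0, -0.0, -1.0]]
wrist_force: [0.5, -0.3, -0.9]
gripper_width: 0.0355
gripper_force: 45.0
```

Emit:
send_rows([
  [0,0,0,0,0,0,60],
  [0,0,0,0,0,0,70],
  [0,0,0,0,0,0,70],
  [0,0,0,0,0,0,70],
  [0,0,0,0,0,0,70],
  [0,0,-0.01,0,0,0,80],
  [0,0,-0.025,0,0,0,100],
  [0,0,-0.025,0,0,0,100],
  [0,0,-0.02,0,0,0,100],
  [-0.04,0,0,0,0,0,100],
])

```text
time: 10.25
position: [0.572, 0.1573, 0.247]
eef_rot: [[-0.044, -0.999, 0.008], [-0.999, 0.044, 0.002], [-0.003, -0.007, -1.0]]
wrist_force: [1.1, 0.3, -0.2]
gripper_width: 0.0856
gripper_force: 0.0
```

Emit:
send_rows([
  [-0.02,0,0,0,0,0,100],
  [0,0,0,0,0,0,100],
  [0,0,0,0,0,0,100],
  [0,0,0,0,0,0,100],
])

```text
time: 10.65
position: [0.5707, 0.1787, 0.2415]
eef_rot: [[-0.04, -0.999, -0.001], [-0.999, 0.04, -0.001], [0.001, 0.001, -1.0]]
wrist_force: [-0.6, 0.1, -0.4]
gripper_width: 0.0873
gripper_force: 0.0
```

Run:
```python
from h import *
s=snap('wrist','w4.png'); st=env.state(); R=st['eef_rot']; p=st['position']; print(p.round(4),np.degrees(np.arctan2(R[1,0],R[0,0])).round(2),st['q'].round(0))
print(proj(s,[.568,.1185,.184]))
i=cv2.imread('pics/w4.png'); cv2.imwrite('pics/c4.png',cv2.resize(i[20:220,120:387],None,fx=3,fy=3,interpolation=cv2.INTER_CUBIC)[:600,:800])
```

```text
[0.5708 0.1785 0.2416] -92.32 [ 33.  19.  -2.   0. -70. -35.]
[253.58312659 133.60937529]
```

View pics/c4.png

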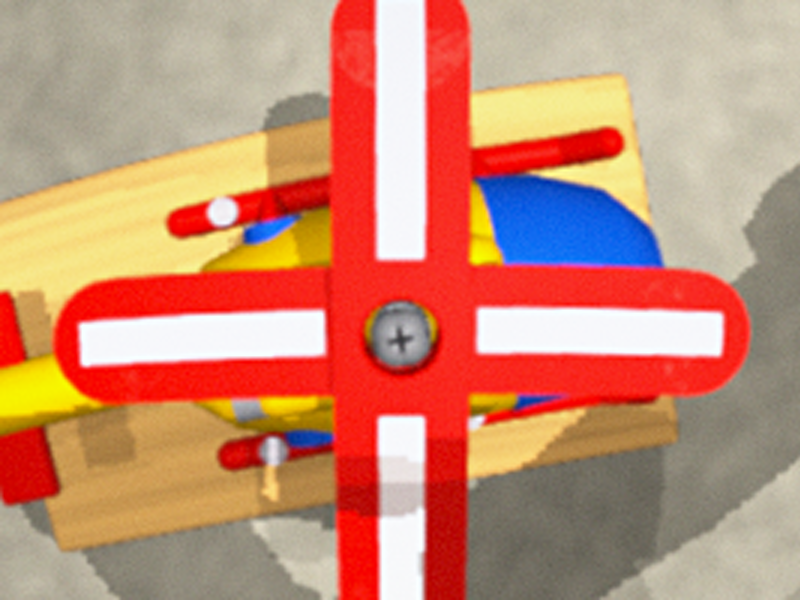

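The second blade lies flat and square on the lower one, with the stud's cross centred in the hole at about (253.3,132.7). Next is the cap.

Emit:
send_rows([
  [0.03,-0.004,0,0,0,0,100],
  [0.045,-0.004,0,0,0,0,100],
  [0.045,-0.004,0,0,0,0,100],
  [0.045,-0.004,0,0,0,0,100],
  [0.045,-0.004,0,0,0,0,100],
  [0.045,-0.004,0,0,0,0,100],
  [0.045,-0.004,0.03,0,0,0,100],
  [0.04,-0.003,0.03,0,0,0,100],
  [0.01,0,0.02,0,0,0,100],
  [0,0,0,0,0,0,100],
])

```text
time: 11.7
position: [0.5848, -0.1703, 0.1604]
eef_rot: [[-0.045, -0.999, -0.008], [-0.999, 0.045, 0.001], [-0.001, 0.008, -1.0]]
wrist_force: [-0.6, 0.4, -0.0]
gripper_width: 0.0873
gripper_force: 0.0
```

Emit:
send_rows([
  [0,0,0,0,0,0,100],
  [0,0,0,0,0,0,100],
  [0,0,0,0,0,0,100],
])

```text
time: 12.0
position: [0.5888, -0.1672, 0.166]
eef_rot: [[-0.038, -0.999, 0.003], [-0.999, 0.038, -0.0], [0.0, -0.003, -1.0]]
wrist_force: [0.3, 0.4, 0.2]
gripper_width: 0.0868
gripper_force: 0.0
```

```bash
cat > cap.py <<'E'
from h import *
s=snap('wrist','w5.png'); st=env.state(); R=st['eef_rot']; p=st['position']
f=s['frame'].astype(int); m=((f[...,0]>1.7*f[...,1])&(f[...,0]>1.7*f[...,2])&(f[...,0]>70)).astype(np.uint8)
cs,_=cv2.findContours(m,cv2.RETR_EXTERNAL,cv2.CHAIN_APPROX_NONE)
print(p.round(4),np.degrees(np.arctan2(R[1,0],R[0,0])).round(2),st['q'].round(0))
for c in cs:
    if cv2.contourArea(c)>200:
        (u,v),r=cv2.minEnclosingCircle(c); x,y,w,h=cv2.boundingRect(c)
        print((u,v),r,(x,y,w,h),cv2.contourArea(c),'z.017',((R.T@(plane(s,u,v,.017)-p))*1000).round(1),'z.02',((R.T@(plane(s,u,v,.02)-p))*1000).round(1))
E
python3 cap.py
```

```text
[ 0.5886 -0.1672  0.1657] -92.2 [ -1.  23.  -6.   0. -60.  -1.]
(252.0, 141.0) 17.02948570251465 (236, 124, 33, 35) 833.5 z.017 [ 42.3  -1.6 148.7] z.02 [ 42.7  -1.6 145.7]
```

View pics/w5.png

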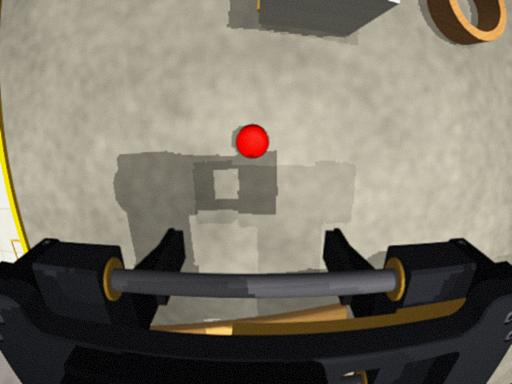

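The cap is at (252,141), that is, 42 mm ahead and 1.6 mm to the side in tool axes. The carton and tape are well clear at the top.

Emit:
send_rows([
  [0.02,-0.0016,0,0,0,0,100],
  [0.022,0,0.02,0,0,0,100],
  [0,0,0.03,0,0,0,100],
  [0,0,0.03,0,0,0,100],
  [0,0,0.02,0,0,0,100],
  [0,0,0,0,0,0,100],
  [0,0,0,0,0,0,100],
  [0,0,0,0,0,0,100],
])

```text
time: 12.85
position: [0.5892, -0.2101, 0.0662]
eef_rot: [[-0.039, -0.999, 0.004], [-0.999, 0.039, -0.001], [0.001, -0.004, -1.0]]
wrist_force: [0.7, -0.5, 0.4]
gripper_width: 0.0871
gripper_force: 0.0
```

```bash
python3 cap.py
```

```text
[ 0.5891 -0.2101  0.0662] -92.25 [ -5.  30. -11.   0. -49.   3.]
(253.51312255859375, 213.32945251464844) 26.713546752929688 (231, 187, 46, 54) 1887.5 z.017 [ 0.4  0.1 49.2] z.02 [ 1.6  0.1 46.2]
```

Emit:
send_rows([
  [0.0005,0,0.02,0,0,0,100],
  [0,0,0.02,0,0,0,100],
  [0,0,0.015,0,0,0,100],
  [0,0,0.006,0,0,0,100],
  [0,0,0,0,0,0,60],
  [0,0,0,0,0,0,30],
  [0,0,0,0,0,0,20],
  [0,0,0,0,0,0,20],
  [0,0,0,0,0,0,20],
  [0,0,0,0,0,0,20],
], force=50)

```text
time: 13.9
position: [0.5878, -0.2107, 0.0034]
eef_rot: [[-0.04, -0.999, 0.0], [-0.999, 0.04, -0.0], [0.0, -0.001, -1.0]]
wrist_force: [0.5, 0.1, -0.9]
gripper_width: 0.047
gripper_force: 0.0
```

Emit:
send_rows([
  [0,0,0,0,0,0,20],
  [0,0,0,0,0,0,20],
  [0,0,0,0,0,0,20],
  [0,0,0,0,0,0,20],
])

```text
time: 14.3
position: [0.5877, -0.2107, 0.0032]
eef_rot: [[-0.04, -0.999, 0.0], [-0.999, 0.04, -0.0], [0.0, -0.0, -1.0]]
wrist_force: [-0.6, -0.6, 0.6]
gripper_width: 0.0327
gripper_force: 50.0
```

```bash
python3 cap.py; python3 -c "
import cv2;i=cv2.imread('pics/w5.png');cv2.imwrite('pics/c5.png',cv2.resize(i[190:280,194:314],None,fx=6,fy=6))"
```

```text
[ 0.5878 -0.2107  0.0032] -92.29 [ -5.  35. -13.   0. -42.   3.]
(253.83538818359375, 252.3938446044922) 35.441497802734375 (223, 217, 63, 58) 2873.0 z.017 [  1.5   0.4 -13.8] z.02 [  3.2   0.4 -16.8]
```

Run:
```python
from h import *
s=snap('wrist'); st=env.state(); R=st['eef_rot']; p=st['position']
for v in (216.5,217,218): print(v,((R.T@(plane(s,254,v,0)-p))*1000).round(1),((R.T@(plane(s,254,v,0.004)-p))*1000).round(1))
f=s['frame']; print(f[205:232,254].tolist())
```

```text
216.5 [16.7  0.5  3.2] [18.3  0.5 -0.8]
217 [16.3  0.5  3.2] [18.   0.5 -0.8]
218 [15.7  0.5  3.2] [17.3  0.5 -0.8]
[[118, 112, 99], [123, 119, 103], [118, 116, 103], [119, 115, 102], [119, 113, 102], [117, 115, 106], [118, 113, 102], [120, 117, 102], [116, 113, 103], [121, 119, 106], [122, 116, 103], [116, 94, 84], [115, 58, 57], [119, 19, 15], [109, 0, 0], [113, 4, 0], [120, 9, 5], [122, 18, 13], [117, 12, 1], [121, 15, 7], [117, 4, 0], [116, 0, 5], [119, 10, 0], [124, 12, 14], [122, 2, 7], [117, 0, 1], [119, 0, 4]]
```

Emit:
send_rows([
  [0,0,-0.02,0,0,0,20],
  [0,0,-0.04,0,0,0,20],
  [0,0,-0.04,0,0,0,20],
  [0,0,-0.04,0,0,0,20],
  [-0.02,0.002,-0.04,0,0,0,20],
  [-0.04,0.004,-0.03,0,0,0,20],
  [-0.04,0.004,-0.02,0,0,0,20],
  [-0.04,0.004,0,0,0,0,20],
  [-0.04,0.004,0,0,0,0,20],
  [-0.04,0.004,0,0,0,0,20],
])

```text
time: 15.4
position: [0.574, 0.0115, 0.2332]
eef_rot: [[-0.04, -0.999, 0.0], [-0.999, 0.04, 0.0], [-0.0, -0.0, -1.0]]
wrist_force: [-0.0, 0.1, -0.0]
gripper_width: 0.0331
gripper_force: 50.0
```

Emit:
send_rows([
  [-0.04,0.004,0,0,0,0,20],
  [-0.04,0.004,0,0,0,0,20],
  [-0.02,0.002,0,0,0,0,20],
  [-0.008,0,0,0,0,0,20],
  [0,0,0,0,0,0,20],
  [0,0,0,0,0,0,20],
  [0,0,0,0,0,0,20],
])

```text
time: 16.1
position: [0.5689, 0.117, 0.233]
eef_rot: [[-0.042, -0.999, -0.0], [-0.999, 0.042, -0.0], [0.0, 0.0, -1.0]]
wrist_force: [0.3, -0.2, -1.0]
gripper_width: 0.0326
gripper_force: 50.0
```

Run:
```python
from h import *
st=env.state(); R=st['eef_rot']; p=st['position']
print(st['time'],p.round(4),st['wrist_force'].round(1),st['gripper_width'],((R.T@(np.array([.5689,.1184,.184])-p))*1000).round(1))
```

```text
16.1 [0.5689 0.117  0.233 ] [ 0.3 -0.2 -1. ] 0.032642827722399625 [-1.4  0.  49. ]
```

Emit:
send_rows([
  [-0.0014,0,0.015,0,0,0,20],
  [0,0,0.02,0,0,0,20],
  [0,0,0.008,0,0,0,20],
  [0,0,0,0,0,0,20],
  [0,0,0,0,0,0,20],
])

```text
time: 16.6
position: [0.5695, 0.1192, 0.1907]
eef_rot: [[-0.04, -0.999, 0.001], [-0.999, 0.04, -0.0], [0.0, -0.001, -1.0]]
wrist_force: [-0.6, -0.3, -0.3]
gripper_width: 0.0329
gripper_force: 50.0
```

Run:
```python
from h import *
s=snap('wrist'); st=env.state(); R=st['eef_rot']; p=st['position']
print(p.round(4),st['wrist_force'].round(1)); a=s['frame'][180:280,194:314,::-1]
t=snap('side'); c=np.array(proj(t,[.568,.118,.18])).astype(int); print(c)
b=t['frame'][c[1]-25:c[1]+25,c[0]-30:c[0]+30,::-1]
cv2.imwrite('pics/c6.png',np.hstack([cv2.resize(a,(400,333)),cv2.resize(b,(400,333),interpolation=cv2.INTER_CUBIC)]))
```

```text
[0.5696 0.1195 0.191 ] [-0.2 -0.3 -0.4]
[292 157]
```

View pics/c6.png

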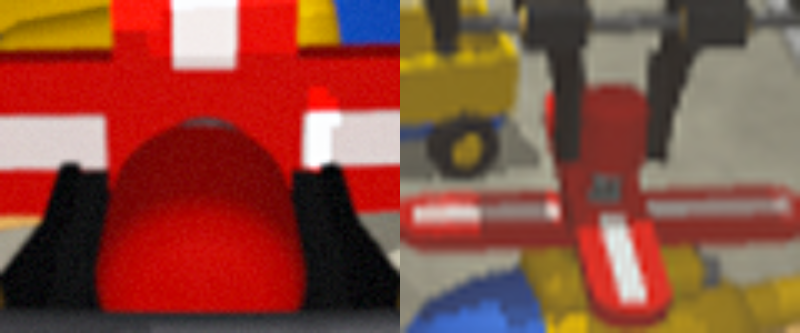

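The side view shows the stud centred under the cap, and the wrist view shows the stud just peeking out below the rim. I'll trim by about 1 mm and press.

Emit:
send_rows([
  [0.001,0.0006,0.002,0,0,0,20],
  [0,0,0.0015,0,0,0,20],
  [0,0,0.0015,0,0,0,20],
  [0,0,0,0,0,0,20],
], force=60)

```text
time: 17.1
position: [0.5684, 0.1185, 0.1852]
eef_rot: [[-0.04, -0.999, 0.0], [-0.999, 0.04, -0.0], [0.0, -0.0, -1.0]]
wrist_force: [0.4, -1.3, 0.7]
gripper_width: 0.0327
gripper_force: 60.0
```

Emit:
send_rows([
  [0,0,0.0015,0,0,0,20],
  [0,0,0.0015,0,0,0,20],
  [0,0,0,0,0,0,20],
])

```text
time: 17.4
position: [0.5688, 0.1181, 0.1835]
eef_rot: [[-0.039, -0.999, 0.002], [-0.999, 0.039, -0.001], [0.001, -0.002, -1.0]]
wrist_force: [-1.0, -3.0, 5.9]
gripper_width: 0.0329
gripper_force: 60.0
```

Emit:
send_rows([
  [0,0,0.0015,0,0,0,20],
  [0,0,0.0015,0,0,0,20],
  [0,0,0,0,0,0,20],
])

```text
time: 17.7
position: [0.5687, 0.118, 0.1812]
eef_rot: [[-0.039, -0.999, 0.002], [-0.999, 0.039, -0.001], [0.001, -0.002, -1.0]]
wrist_force: [-1.8, -2.1, 7.8]
gripper_width: 0.033
gripper_force: 60.0
```

Emit:
send_rows([
  [0.0006,0.0004,0.0015,0,0,0,20],
  [0,0,0.0015,0,0,0,20],
  [0,0,0,0,0,0,20],
])

```text
time: 18.0
position: [0.5678, 0.1181, 0.1749]
eef_rot: [[-0.04, -0.999, -0.001], [-0.999, 0.04, 0.0], [-0.0, 0.001, -1.0]]
wrist_force: [1.8, -1.1, -2.3]
gripper_width: 0.033
gripper_force: 60.0
```

Emit:
send_rows([
  [0,0,0.0015,0,0,0,20],
  [0,0,0.0015,0,0,0,20],
  [0,0,0,0,0,0,20],
])

```text
time: 18.3
position: [0.5676, 0.1182, 0.1732]
eef_rot: [[-0.04, -0.999, -0.001], [-0.999, 0.04, -0.0], [0.0, 0.001, -1.0]]
wrist_force: [-2.2, -0.2, 2.7]
gripper_width: 0.0328
gripper_force: 60.0
```

Emit:
send_rows([
  [0,0,0.001,0,0,0,20],
  [0,0,0.001,0,0,0,20],
  [0,0,0,0,0,0,20],
])

```text
time: 18.6
position: [0.5676, 0.1182, 0.1731]
eef_rot: [[-0.039, -0.999, 0.001], [-0.999, 0.039, -0.0], [-0.0, -0.001, -1.0]]
wrist_force: [-5.0, 0.8, 9.7]
gripper_width: 0.0329
gripper_force: 60.0
```

Emit:
send_rows([
  [0,0.0006,0.0004,0,0,0,20],
  [0,0,0,0,0,0,20],
  [0,0,0,0,0,0,20],
  [0,0,0,0,0,0,20],
])

```text
time: 19.0
position: [0.5676, 0.1182, 0.1731]
eef_rot: [[-0.039, -0.999, 0.002], [-0.999, 0.039, 0.0], [-0.0, -0.002, -1.0]]
wrist_force: [-4.0, -0.2, 10.9]
gripper_width: 0.0327
gripper_force: 60.0
```

Run:
```python
from h import *
for n in ('side','wrist','top'):
    s=snap(n); st=env.state(); print(st['position'].round(4),st['wrist_force'].round(1),st['moment'].round(2))
    if n=='wrist': w=s
    if n=='side': t=s
c=np.array(proj(t,[.568,.118,.18])).astype(int)
a=w['frame'][60:280,134:374,::-1]; b=t['frame'][c[1]-25:c[1]+25,c[0]-30:c[0]+30,::-1]
cv2.imwrite('pics/c7.png',np.hstack([cv2.resize(a,(400,366)),cv2.resize(b,(400,366),interpolation=cv2.INTER_CUBIC)]))
```

```text
[0.5676 0.1182 0.1731] [-3.2  0.2 10.6] [ 0.11  1.15 -0.03]
[0.5676 0.1183 0.1731] [-3.5  0.1 10. ] [ 0.08  1.17 -0.03]
[0.5676 0.1183 0.1731] [-3.2  0.2  9.7] [0.13 1.17 0.03]
```

View pics/c7.png

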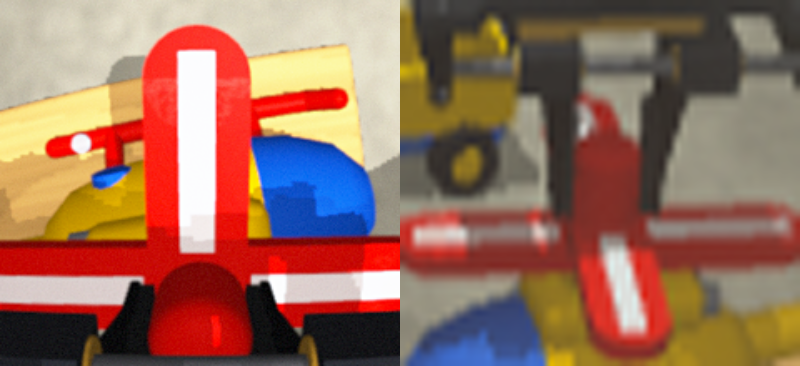

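The cap is home on the upper blade and the blades are square. The press is steady at about 10 N, so I'm handing in.

```bash
python3 -c "
from station import env
print(env.finish_job()); s=env.state(); print(s['position'],s['wrist_force'])"
```

```text
the job is handed in; nothing more can be done
None
the job is handed in; nothing more can be done
```

The job is handed in, though the interface returned no verdict: the second blade lies flat and square on the lower one, the cap is clicked home on it, and the gripper was still pressing with about 10 N; I never touched the truck, boxed car or tape roll.

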